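# Snap a mould frame shut in the two-handled squeezer

### The job

Carry the open mould frame by the tab on its top to the two-handled bench squeezer and stand it upright in the seat between the two pads, either way round. Then squeeze the squeezer's two handles together slowly until you feel the resistance peak and give way as the frame snaps shut, stop at once so that the frame is not crushed, and let the handles spring fully open again, leaving the snapped frame standing in the seat. Do not pinch the frame's plates with the gripper, and leave the other things on the bench where they are.

Things in the scene. Friction and masses are not known exactly. Their poses are not given: they have to be found in the camera images.
- frame: Loose aluminium mould frame, about 250 g, standing on the bench: two upright plates 46 mm long (frame x), 8 mm thick, 34 mm high, black rubber slab between, small dark catch housing 13 mm out from the +x end, 8 to 26 mm up. Origin: centre of the underside when open; z up, y through the plates. Open: y -14 to +14 mm; shut: -14 to +11. The -y plate is solid with the tab, the +y plate slides.
- frame_tab (a point): Grip point of the carrying tab, an upright aluminium block with a dark band on top of the frame: 20 mm along frame x, 12 mm along frame y, from 37 to 68 mm above the underside. The point is 59 mm above the underside, 5 mm to the -y side of the frame's origin. Pinch the tab across its 12 mm; gripping the plates themselves snaps them shut.
- frame_plate (a joint): Travel of the frame's sliding plate towards the other: 0 = open, 0.003 m = snapped shut. A spring catch resists: the plate stays put until pushed with about 16 N, then the resistance gives way, is gone past the middle, and the plate jumps to 0.003 by itself and stays. Released before the middle it jumps back to 0.
- squeezer: Two-handled metal squeezer, fixed to the bench. Base plate 145 x 112 mm, 8 mm thick; x runs from the handles to the hinges, z up; the handles point roughly to the robot. Two steel arms, 34 mm high, lie along x, hinged at the far end at (75, +31) and (75, -31) mm so that each swings on its own. Each has an upright rubber roller pad 65 mm from its hinge, facing the seat.
- squeezer_seat (a point): Centre of the seat on the base plate's top, 8 mm above the bench, at (10, 0) mm of the squeezer: the frame's underside centre belongs here, frame x along squeezer x either way. Lips 5 mm high in front and behind leave 56 mm along x for the frame's 46 mm.
- pad_left (a point): Tip of the left (+y) pad, 24 mm above the bench; 18.5 mm from the centre line when the handles are open. The opposite (-y) pad sits on an adjusting screw and a spring (6.5 N per mm), 17.5 to 26.5 mm from the centre line: set differently each time and not measured, so the handle position at the snap is unknown beforehand. The frame slides sideways as the pads take hold of it.
- handle_left (a point): Grip point on the left (+y) handle, 125 mm from its hinge, 28 mm above the bench. The handle is a black upright bar 8 mm thick, 60 mm long (35 mm of it beyond this point, away from the hinge), from 13 to 39 mm above the bench, free bench below. Open, the two handles measure 64 mm over their outsides. To squeeze, close the gripper from above across both.
- handle_right (a point): The same on the right (-y) handle. A weak spring opens the handles (about 1.4 N at each). The pads press the frame 1.9 times as hard as each finger presses its handle: the snap comes at about 9 to 10.5 N on each finger, then the force drops to almost nothing. The frame is crushed if a pad presses it with more than 23 N (about 13 N on each finger).
- squeezer_left (a joint): Angle of the left arm, 0 = handle fully open, growing as it closes to 0.19 rad at most (then the handles' outsides are about 16 mm apart).
- squeezer_right (a joint): The same for the right arm.
- mould_a: Bystander: pink rubber mould block 80 x 57 x 23 mm. Origin at the centre of its underside.
- mould_b: Bystander: pink rubber mould block 82 x 55 x 28 mm. Origin at the centre of its underside.
- mould_c: Bystander: pink rubber mould block 69 x 49 x 21 mm. Origin at the centre of its underside.
- pot: Bystander: white round plastic pot, 71 mm across, 45 mm high. Origin at the centre of its underside.
- open_mould: Bystander: opened mould half, cream and pink, 86 x 66 x 24 mm. Origin at the centre of its underside.

How it is judged (in metres and radians):
On the way, in this order (a step that is already met when the one before it is completed fails the run):
1. the frame stands open and released in the seat (x of frame in the frame of squeezer between 0.002 and 0.018 m and y of frame in the frame of squeezer between -0.015 and 0.015 m and z of frame in the frame of squeezer below 0.0105 m and angle between frame's own z axis and vertical below 0.1 rad and value of joint frame_plate below 0.001 m and contact force between the fingers and frame below 0.2 N), for 0.2 s.
2. the frame is snapped shut by the handles (value of joint frame_plate above 0.0022 m and value of joint any of squeezer_left, squeezer_right above 0.04 rad), for 0.1 s.
At the end, for the whole second after the job is handed in: The frame is snapped shut (plate travel over 2.2 mm of 3), stands upright (within 0.1 rad) and at rest in the squeezer's seat (within 8 mm along and 18 mm across), and the handles have sprung open (below 0.03 rad) (value of joint frame_plate above 0.0022 m and value of joint each of squeezer_left, squeezer_right below 0.03 rad and x of frame in the frame of squeezer between 0.002 and 0.018 m and y of frame in the frame of squeezer between -0.018 and 0.018 m and z of frame in the frame of squeezer below 0.0105 m and angle between frame's own z axis and vertical below 0.1 rad and linear speed of frame below 0.01 m/s); the robot touches nothing.
It fails at once if the frame is crushed: a pad presses it with more than 23 N (contact force between frame and squeezer_left above 23 N or contact force between frame and squeezer_right above 23 N).
It fails at once if the gripper pinches the frame's sliding plate (over 8 N) (contact force between the fingers and frame_plate above 8 N).
It fails at once if a bystander is moved by more than 20 mm (distance of any of mould_a, mould_b, mould_c, pot, open_mould from where it was at the start of the episode above 0.02 m).
It also fails if it takes over 51 s, if anything falls off the work surface, if the arm or the gripper's body presses on something with over 40 N, if the wrist force passes 120 N, or if a joint passes its speed limit or range.

### The arm

A 6-joint arm with a two-finger parallel gripper is mounted at the origin on a cart in front of the work surface, level with it; the furniture and walls round the work are solid. World frame = base frame: x ahead of the robot, y to its left, z up, the work surface at z = 0. Lengths are in mm, angles in rad, forces in N, time in s.
With the tool pointing down it reaches from about 250 to 725 mm from the base axis. Payload 9.7 kg.
Tool frame: the origin (TCP) lies between the finger pads; the fingertips stand 11 mm ahead of it and the grasp point (between the pads) lies 8 mm behind it (bot.tip_extent is the z of the fingertips in the tool frame, in mm); z points along the fingers, y is the direction in which the jaws open and shut (so a half turn about z gives the same grasp; the last joint's range is limited). The gripper opens to 85 mm and grips with 20 to 120 N. Pads are 22 mm wide; open, the fingers measure 114 mm over their backs; the gripper's body (76 mm by 85 mm) begins 54 mm behind the grasp point. The pads swing forward as they close: fully open they stand 13 mm farther back than shut.
Start: joints at [1.26, 0.087, 0.176, 1.66, 0, 1.571], TCP at [168.198, 523.647, 242.284] pointing down, gripper open.
Joint ranges: [-3.13, 3.13], [-0.85, 1.81], [-1.15, 1.24], [-2.2, 2.28], [-1.44, 1.52], [-3.14, 3.14]. Speed limits (rad/s): [2.22, 2.22, 2.57, 3.14, 3.14, 3.14].

### API

Orientations are given as a unit quaternion [w, x, y, z].
In Python, from station import sensors, cams, job_done, silhouettes, landmark_of, bot gives the robot as it stands. The module is installed in compiled form; this text tells all that it offers.
- The arm moves only by the shell command python3 -m creep 'ROWS' [FORCE]. ROWS is JSON, one flat list of numbers, 7 for each row, row after row: the closure, from 0 (fully open) to 1 (shut), then the shift along the tool's x, y, z in m, then the turn, a rotation vector about the tool's x, y, z in rad. A call has exactly 10 rows; each row shifts and turns the commanded pose from where the row before left it, along the tool's axes as they then stand; what a row does not reach is not made up. A row lasts 1/12 s, in which the tool goes at most 41.7 mm and 7.16 degrees, less where a joint would pass 70% of its speed; a pose out of reach is approached as far as the arm can. A call with a gripper value outside its range is refused whole. The fingers move at their own pace and stop on an object; FORCE is the grip in N (left out, the last holds). Time passes only in rows, so rows that do not move let the fingers close, or fill a call up. It gives the time, the measured TCP pose, the force and the opening at its end, in the units of the state.
- sensors.read_state(): the state, without advancing time (a new reading comes with each control period).
- cams.snapshot(name): name is "side" or "top"; returns (picture, depth): 480x640x3 uint8, red, green, blue; 480x640 float32, mm along the optical axis (not along the pixel's ray), 0 where there is no reading.
- cams.get_calibration(name): a dict with "intrinsics" (3x3 intrinsics, pixels), "distortion" ([k1, k2, p1, p2, k3] as OpenCV has them; the pictures are not rectified), "R" (3x3) and "t" (3): a world point X has camera coordinates R X + t. Camera axes: x right, y down, z forward; pixel columns grow to the right and rows downward; lengths in mm; the calibration is good to about 2 mm. A picture is of the moment at which its call begins. get_calibration takes no time and is no camera call.
- job_done(): hands the job in, once; it reports no verdict.
Trained networks look in the newest picture that a camera, given by its name, has taken for a name from the list of things; names that differ only in an ending like _2 or _b are one class to them, and where a whole thing is asked for, a point or a joint stands for the part that bears it (a point fixed in the world has none). Each returns a list of dicts, best first, with "score" (0 to 1); they miss things now and then, are a little off and sometimes report something else, mostly with a low value. They report only what shows in the picture. A call takes as long as a camera call.
- silhouettes(label, camera): "region" (480x640 bool, what is visible of it) and "box" ([centre column, centre row, width, height] in pixels, round what is visible of it).
- landmark_of(label, camera): "uv" ([column, row] in pixels: a listed point, or the origin of a listed thing).
The state is a dict: "time_s": time; "q": joint angles; "joint_vel": joint speeds; "tau": joint torques, N m; "eef_pos": TCP position; "orientation": TCP orientation; "contact_force": force on the tool from outside, world axes, zero at the start; "ft_torque": the same for the moment, N m; "finger_gap": opening from 0.0 (shut) to 1.0 (fully open).
Only numpy, scipy, OpenCV 4.12 (cv2) and the standard library are available. Lean on these libraries where they do the work, as an engineer would, in place of code of your own. Each camera call takes 0.05 s, during which the arm holds its last target. There are 200 camera calls.

## Working session

There is one attempt and no reset: what is moved stays moved. The work goes in short steps, Python scripts to look and compute and a shell command to move; the robot and the scene stay as the last step left them, time stands still between calls to the robot, and variables do not carry over. Pictures are saved under pics/ and viewed, about 8 in all and at most 12, crops included, and the job is handed in when it is done.

```bash
mkdir -p pics
cat > h.py <<'E'
import numpy as np, cv2
from station import sensors, cams, silhouettes, landmark_of
def ray(name,uv):
    c=cams.get_calibration(name);K=np.array(c["intrinsics"]);d=np.array(c["distortion"]);R=np.array(c["R"]);t=np.array(c["t"]).ravel()
    n=cv2.undistortPoints(np.array([[uv]],float),K,d)[0,0]
    return -R.T@t, R.T@np.array([n[0],n[1],1.])
def atz(name,uv,z):
    o,v=ray(name,uv); return o+v*(z-o[2])/v[2]
def tri(uva,uvb,a="side",b="top"):
    A=np.zeros((3,3));B=np.zeros(3);L=[]
    for n,uv in((a,uva),(b,uvb)):
        o,v=ray(n,uv);v=v/np.linalg.norm(v);P=np.eye(3)-np.outer(v,v);A+=P;B+=P@o;L.append((o,v))
    x=np.linalg.solve(A,B); o,v=L[0]
    return x, 2*np.linalg.norm((np.eye(3)-np.outer(v,v))@(x-o))
def cloud(name,depth,mask):
    c=cams.get_calibration(name);K=np.array(c["intrinsics"]);d=np.array(c["distortion"]);R=np.array(c["R"]);t=np.array(c["t"]).ravel()
    r,cc=np.nonzero(mask&(depth>0)); n=cv2.undistortPoints(np.stack([cc,r],1)[:,None].astype(float),K,d)[:,0]
    z=depth[r,cc][:,None]; return (np.hstack([n*z,z])-t)@R
E
python3 - <<'E'
from h import *
from station import bot
np.set_printoptions(precision=1,suppress=True)
print(sensors.read_state(), bot.tip_extent)
for n in("side","top"):
    im,d=cams.snapshot(n);cv2.imwrite(f"pics/{n}0.png",im[:,:,::-1])
P={}
for l in["frame","frame_tab","squeezer","squeezer_seat","pad_left","handle_left","handle_right","mould_a","pot","open_mould"]:
    for n in("side","top"):
        r=landmark_of(l,n); P[l,n]=r[0]["uv"] if r else None
        print(l,n,[(np.array(x["uv"]),round(x["score"],2)) for x in r[:4]], atz(n,r[0]["uv"],0) if r else "")
    if P[l,"side"] is not None and P[l,"top"] is not None: print("  tri",tri(P[l,"side"],P[l,"top"]))
E
```

```text
{'time_s': 0.0, 'q': array([1.3, 0.1, 0.2, 1.7, 0. , 1.6]), 'joint_vel': array([ 0.,  0.,  0., -0., -0.,  0.]), 'tau': array([ -0. , -52. ,  46.5,   0. ,  -0. ,  -0. ]), 'eef_pos': array([168.1, 523.4, 241.6]), 'orientation': array([-0. ,  0.2,  1. , -0. ]), 'contact_force': array([ 0.3,  0.5, -0.2]), 'ft_torque': array([0. , 0. , 0.1]), 'finger_gap': 0.99883023546828} 11.0
frame side [(array([321.1, 352.1]), 0.79)] [ 460.3 -273.1    0. ]
frame top [(array([491., 270.]), 0.49)] [ 456.3 -380.7    0. ]
  tri (array([ 437.5, -351.4,   79. ]), np.float64(15.482475003946906))
frame_tab side [(array([322.1, 333.2]), 0.71), (array([301.7, 251.5]), 0.67), (array([290.2, 201.1]), 0.29)] [ 480.8 -224.5    0. ]
frame_tab top [(array([458.4, 264.2]), 0.79), (array([411.7, 196.2]), 0.34)] [ 471.4 -306.2    0. ]
  tri (array([ 458.8, -288.7,   59.6]), np.float64(6.70651516452139))
squeezer side [(array([296.3, 256.2]), 0.58)] [523.5  72.3   0. ]
squeezer top [(array([295.7, 241.2]), 0.57), (array([457.8, 265.6]), 0.47)] [533.   69.2   0. ]
  tri (array([527.7,  69.9,   1.9]), np.float64(9.71906578
[... 861 characters left out ...]
, np.float64(5.583402580356308))
mould_a side [(array([254.3, 213. ]), 0.93), (array([386.6, 310.5]), 0.92), (array([280.1, 315.3]), 0.64)] [481.3 361.1   0. ]
mould_a top [(array([409.8, 194.5]), 0.9), (array([391. , 287.4]), 0.66), (array([171.7, 262.5]), 0.64)] [ 641.3 -203.3    0. ]
  tri (array([ 466. , -143.9,  264. ]), np.float64(180.72088827309395))
pot side [(array([291.7, 199.5]), 0.88), (array([302.3, 240.4]), 0.26)] [620.5 422.5   0. ]
pot top [(array([157.1, 216.7]), 0.7)] [598.5 396.9   0. ]
  tri (array([602.9, 391.2,  13.4]), np.float64(15.859752588029243))
open_mould side [] 
open_mould top [(array([492. , 268.3]), 0.76), (array([413.5, 194.1]), 0.27)] [ 460.2 -383.4    0. ]
```

Run:
```python
import cv2,numpy as np
t=cv2.imread("pics/top0.png");s=cv2.imread("pics/side0.png")
a=cv2.resize(t[180:300,140:540],(800,240),interpolation=cv2.INTER_CUBIC)
b=cv2.resize(s[180:380,220:420],(360,360),interpolation=cv2.INTER_CUBIC)
c=cv2.resize(t[200:290,240:340],(400,360),interpolation=cv2.INTER_CUBIC)
cv2.imwrite("pics/m0.png",np.vstack([a,np.hstack([b,c,np.zeros((360,40,3),np.uint8)])]))
```

```text
(no output)
```

View pics/m0.png

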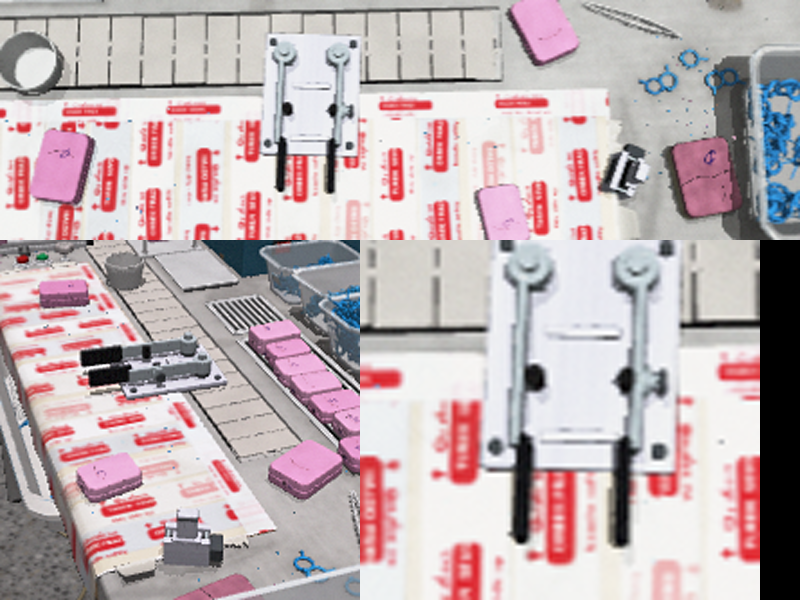

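View pics/side0.png

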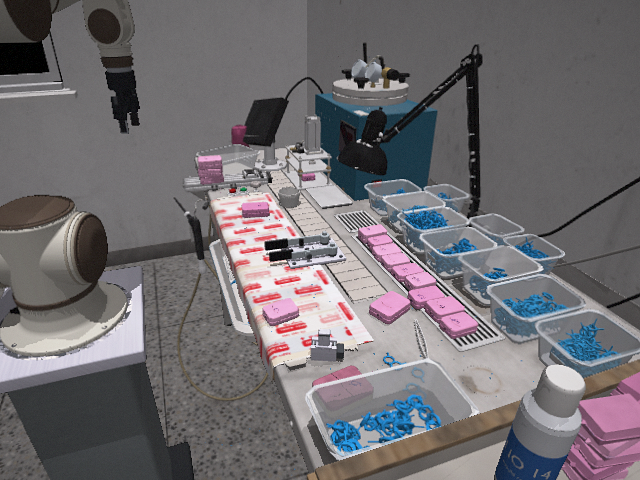

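The overview shows the squeezer at about top (296,237), with its handles toward the robot. The frame is at about top (453,265), slightly rotated. The pink blocks and pot are clear of both. Next I'll measure the frame and squeezer precisely.

Run:
```python
from h import *
np.set_printoptions(precision=1,suppress=True)
out=[]
for n in("top","side"):
    im,d=cams.snapshot(n)
    for l,c in(("frame_tab",(453,264) if n=="top" else (322,345)),("frame",None),("squeezer",None)):
        for s in silhouettes(l,n)[:3]:
            m=s["region"]; p=cloud(n,d,m)
            print(n,l,round(s["score"],2),np.array(s["box"]),m.sum(), np.median(p,0) if len(p) else "", np.percentile(p[:,2],[2,50,98]) if len(p) else "")
    x,y=(430,240) if n=="top" else (297,320)
    out.append(cv2.resize(im[y:y+50,x:x+50],(400,400),interpolation=cv2.INTER_NEAREST))
    # cloud around frame by height
    m=np.zeros(d.shape,bool); m[y:y+50,x:x+50]=True
    p=cloud(n,d,m); 
    for lo,hi in((27,40),(45,80)):
        q=p[(p[:,2]>lo)&(p[:,2]<hi)&(abs(p[:,0]-462)<50)&(abs(p[:,1]+290)<50)]
        if len(q)>4:
            r=cv2.minAreaRect(q[:,:2].astype(np.float32)); print(n,lo,len(q),q.mean(0),np.median(q[:,2]),r)
cv2.imwrite("pics/f0.png",np.hstack(out)[:,:,::-1])
```

```text
top frame_tab 0.62 [452.4 265.7  21.2  29. ] 437 [ 461.6 -283.2   32.3] [ 1.7 32.3 70.5]
top frame_tab 0.43 [283.3 238.1  14.4  77.1] 388 [542.1 101.3  36. ] [ 8.1 36.  43.4]
top frame 0.7 [453.6 266.9  26.9  26.3] 429 [ 460.7 -282.8   32.7] [ 1.7 32.7 70.5]
top squeezer 0.76 [296.6 235.9  50.   79.5] 2996 [560.3  70.2  11.3] [ 5.7 11.3 42.3]
top squeezer 0.73 [172.2 262.2  27.5  39.3] 950 [482.  349.5  29.3] [ 3.6 29.3 33.9]
top 27 205 [ 464.3 -281.5   33.5] 33.960576830934365 ((466.9222717285156, -285.26263427734375), (30.065759658813477, 57.61467361450195), 67.71342468261719)
top 45 85 [ 457.2 -288.8   63.9] 67.0848375013433 ((458.1180114746094, -290.5040283203125), (13.391337394714355, 20.922264099121094), 69.00154113769531)
side frame_tab 0.73 [327.6 344.4  34.4  28.5] 809 [ 458.9 -294.8   29.1] [ 1.4 29.1 67.6]
side frame_tab 0.62 [303.4 250.5  81.   34.8] 1992 [540.8  44.5  20.3] [ 1.2 20.3 40.8]
side frame 0.62 [326.4 344.7  36.5  33.4] 782 [ 459.6 -295.    28.9] [ 1.6 28.9 67.5]
side frame 0.44 [297.6 242.7  65.5  18. ] 492 [525.9 100.4  28.4] [17.1 28.4 39.8]
side frame 0.3 [392.4 306.5  41.9  35.2] 901 [ 631.1 -214.6   20.7] [ 1.  20.7 23.3]
side squeezer 0.7 [304.4 253.2  79.1  38.6] 1957 [542.   44.   20.7] [ 2.9 20.7 40.8]
side 27 259 [ 459.3 -289.1   33. ] 33.52767049578073 ((465.8221130371094, -287.6891174316406), (29.789424896240234, 56.834266662597656), 65.59654235839844)
side 45 155 [ 455.9 -294.7   60.1] 62.01406605661076 ((456.6299743652344, -292.28399658203125), (12.51821517944336, 20.026424407958984), 65.5098648071289)
```

View pics/f0.png

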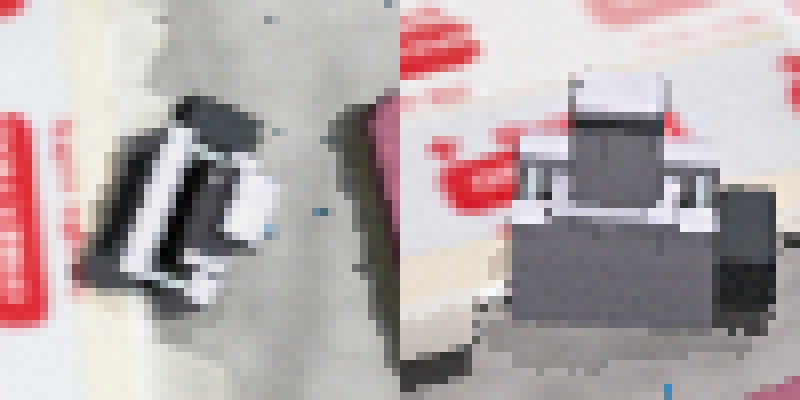

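Depth agrees with the stated sizes: tab 12.5–13.4 × 20–21 mm, tab top at about 67 mm, plate tops at about 33.7 mm. In the top crop the catch sits at the upper end, so frame +x has yaw ≈ -23°. The tab is offset to the right, which is frame -y. Now the squeezer fit.

Run:
```python
from h import *
np.set_printoptions(precision=2,suppress=True)
s=sensors.read_state(); print(s["eef_pos"],s["orientation"],s["q"])
for n in("top","side"):
    im,d=cams.snapshot(n); p=cloud(n,d,np.ones(d.shape,bool))
    p=p[(abs(p[:,0]-540)<140)&(abs(p[:,1]-70)<80)]
    b=p[(p[:,2]>5)&(p[:,2]<11)]; r=cv2.minAreaRect(b[:,:2].astype(np.float32)); print(n,"base",len(b),np.median(b[:,2]),r)
    a=p[(p[:,2]>20)]; 
    if n=="top": a=p[p[:,2]>30]
    print("x range of high",np.percentile(a[:,0],[0,1,99,100]),np.percentile(a[:,2],[50,99]))
    for nm,xl,xh in(("handle",430,505),("arm",515,585)):
        for side in(1,-1):
            q=a[(a[:,0]>xl)&(a[:,0]<xh)&((a[:,1]-70)*side>5)&((a[:,1]-70)*side<45)]
            if len(q)<5: continue
            f=np.polyfit(q[:,0],q[:,1],1); print(nm,side,len(q),"yaw",np.degrees(np.arctan(f[0])),"y at 490,540",np.polyval(f,[490,540]),"xmin",q[:,0].min(),"ymin/max",q[:,1].min(),q[:,1].max(),"z",np.percentile(q[:,2],[50,98]))
    h=p[p[:,2]>42.5]; print("pivot pts",len(h),h.mean(0) if len(h) else "")
    for side in(1,-1):
        q=h[(h[:,1]-70)*side>0]
        if len(q): print(side,len(q),q.mean(0),q.min(0),q.max(0))
```

```text
[168.21 523.65 242.3 ] [-0.    0.15  0.99  0.  ] [1.26 0.09 0.18 1.66 0.   1.57]
top base 1741 8.764596084778475 ((539.5546875, 70.0963363647461), (279.2911071777344, 158.96783447265625), 0.508811891078949)
x range of high [447.85 451.44 618.54 621.35] [37.02 45.72]
handle 1 95 yaw -2.685087241831292 y at 490,540 [100.79  98.44] xmin 451.30044670927754 ymin/max 97.46068185389167 107.04344177051149 z [40.31 43.82]
handle -1 102 yaw -4.0706403042504595 y at 490,540 [44.12 40.56] xmin 447.8536227461199 ymin/max 35.31314950326499 49.32870422657292 z [40.22 43.68]
arm 1 110 yaw -1.1115662600372906 y at 490,540 [102.97 102.  ] xmin 515.3461441215036 ymin/max 89.1447747915871 107.56470289654338 z [35.77 39.07]
arm -1 116 yaw -3.4017149054177245 y at 490,540 [39.54 36.57] xmin 515.9030943294745 ymin/max 25.761434556081326 46.28988450949774 z [35.37 39.09]
pivot pts 67 [543.62  68.46  43.88]
1 32 [545.69  99.16  43.85] [454.86  92.77  42.52] [615.03 104.31  46.22]
-1 35 [541.72  40.39  43.91] [449.45  31.35  42.53] [612.53  49.01  47.22]
side base 638 9.098804032263711 ((565.0571899414062, 65
[... 206 characters left out ...]
9.1994519490558 ymin/max 95.79156866963687 110.75892387466568 z [31.78 40.51]
handle -1 208 yaw -4.333649685214589 y at 490,540 [42.73 38.94] xmin 445.9255168122259 ymin/max 34.471950532733445 52.54633893732358 z [31.18 41.15]
arm 1 167 yaw -0.8103577734654653 y at 490,540 [102.68 101.98] xmin 515.1716621268987 ymin/max 89.05138862024353 109.5113654800353 z [30.  36.2]
arm -1 170 yaw -1.732083876336469 y at 490,540 [36.74 35.23] xmin 515.6061994589674 ymin/max 25.366561706659994 46.44810702482384 z [30.84 36.57]
pivot pts 15 [608.09  64.94  43.44]
1 7 [610.1   98.25  43.42] [606.77  94.8   42.54] [614.31 103.44  44.99]
-1 8 [606.33  35.8   43.47] [602.23  30.15  42.54] [610.8   41.58  44.55]
```

```bash
cat >> h.py <<'E'
from scipy.spatial.transform import Rotation as Ro
def delta(p,yaw):
    "turn first (about tool z), then shift in the turned tool axes"
    s=sensors.read_state();w,x,y,z=s["orientation"];R=Ro.from_quat([x,y,z,w]).as_matrix()
    a=np.radians(yaw); T=np.array([[np.sin(a),np.cos(a),0],[-np.cos(a),np.sin(a),0],[0,0,-1]]) # cols x,y,z; y at yaw
    T=np.column_stack([np.cross([np.cos(a),np.sin(a),0],[0,0,-1]),[np.cos(a),np.sin(a),0],[0,0,-1]])
    rv=Ro.from_matrix(R.T@T).as_rotvec(); d=np.array(p)-s["eef_pos"]
    print("now",s["eef_pos"].round(1),"t",round(s["time_s"],2),"turn",rv.round(4),"shift mm old axes",(R.T@d).round(2),"turned axes",(T.T@d).round(2))
E
python3 - <<'E'
from h import *
np.set_printoptions(precision=1,suppress=True)
for uv,z in(((295.8,223),12),((295.8,249.2),12),((283.5,234.5),24),((311.7,235.5),24)): print(uv,atz("top",uv,z))
for n in("top","side"):
    im,d=cams.snapshot(n); p=cloud(n,d,np.ones(d.shape,bool))
    a=np.radians(-3.45); u=(p[:,:2]-[543.5,69.5])@np.array([[np.cos(a),-np.sin(a)],[np.sin(a),np.cos(a)]]); z=p[:,2]
    for nm,m in(("lips",(abs(u[:,1])<15)&(abs(u[:,0])<50)&(z>11)&(z<20)),("base",(abs(u[:,1])<60)&(abs(u[:,0])<100)&(z>6.)&(z<10)),("hinge",(u[:,0]>50)&(u[:,0]<90)&(abs(u[:,1])<50)&(z>41)),("pads",(abs(u[:,0])<8)&(abs(u[:,1])<32)&(z>18)&(z<45))):
        q=u[m]
        for s in(-1,1):
            k=q[:,0]*s>0 if nm=="lips" else q[:,1]*s>0
            if k.sum(): print(n,nm,s,k.sum(),q[k].mean(0),np.percentile(q[k],[1,99],axis=0).ravel())
delta([457.3,-291.4,150],66.9)
E
```

```text
(295.8, 223) [573.7  68.   12. ]
(295.8, 249.2) [511.6  68.5  12. ]
(283.5, 234.5) [544.1  95.7  24. ]
(311.7, 235.5) [540.5  31.2  24. ]
top lips -1 114 [-26.2   0.3] [-49.4 -14.2  -0.7  14.8]
top lips 1 117 [28.1  0.3] [  3.7 -14.4  49.5  14.7]
top base -1 479 [ 16.  -26.8] [-88.3 -56.4  93.8  -0.6]
top base 1 508 [18.3 28.4] [-75.6   0.6  93.   57.1]
top hinge -1 22 [ 65.4 -29.6] [ 59.6 -34.3  70.6 -25. ]
top hinge 1 19 [64.2 32.1] [59.2 27.1 70.4 36.6]
top pads -1 23 [ -1. -27.] [ -6.7 -30.6   4.6 -23.3]
top pads 1 33 [-1.  25.5] [-6.7 19.7  6.  31.9]
side lips -1 1 [-10.4  11.4] [-10.4  11.4 -10.4  11.4]
side lips 1 5 [28.3  8.8] [26.2  4.3 31.4 11.5]
side base -1 328 [ 18.8 -39.7] [-50.4 -56.2  92.2  -7.4]
side base 1 162 [18.4 31.4] [-49.4   8.3  92.6  47.2]
side hinge -1 13 [ 63.7 -29.5] [ 58.2 -34.7  70.6 -24.4]
side hinge 1 9 [63.8 33.9] [57.9 28.2 69.3 39. ]
side pads -1 11 [ -1.  -28.6] [ -6.  -31.9   3.9 -22.3]
side pads 1 35 [-1.8 23.8] [-7.2 19.7  4.4 31.4]
now [168.2 523.6 242.3] t 1.7 turn [-0.  -0.   0.1] shift mm old axes [-524.5 -687.5   92.3] turned axes [-585.7 -636.3   92.3]
```

Seat ≈ (542.8, 70.7) with squeezer yaw ≈ -3.45°. This agrees between views: lip midpoint 542.7, hinges 64.3 mm ahead, and left pad 19.7 mm out before correction. Moving to above the tab.

```bash
python3 -m creep '[0,0,0,0,0,0,0.0925, 0,-0.0202,-0.02194,0.00318,0,0,0, 0,-0.0202,-0.02194,0.00318,0,0,0, 0,-0.0202,-0.02194,0.00318,0,0,0, 0,-0.0202,-0.02194,0.00318,0,0,0, 0,-0.0202,-0.02194,0.00318,0,0,0, 0,-0.0202,-0.02194,0.00318,0,0,0, 0,-0.0202,-0.02194,0.00318,0,0,0, 0,-0.0202,-0.02194,0.00318,0,0,0, 0,-0.0202,-0.02194,0.00318,0,0,0]' 40
python3 -m creep '[0,-0.0202,-0.02194,0.00318,0,0,0, 0,-0.0202,-0.02194,0.00318,0,0,0, 0,-0.0202,-0.02194,0.00318,0,0,0, 0,-0.0202,-0.02194,0.00318,0,0,0, 0,-0.0202,-0.02194,0.00318,0,0,0, 0,-0.0202,-0.02194,0.00318,0,0,0, 0,-0.0202,-0.02194,0.00318,0,0,0, 0,-0.0202,-0.02194,0.00318,0,0,0, 0,-0.0202,-0.02194,0.00318,0,0,0, 0,-0.0202,-0.02194,0.00318,0,0,0]'
python3 -m creep '[0,-0.0202,-0.02194,0.00318,0,0,0, 0,-0.0202,-0.02194,0.00318,0,0,0, 0,-0.0202,-0.02194,0.00318,0,0,0, 0,-0.0202,-0.02194,0.00318,0,0,0, 0,-0.0202,-0.02194,0.00318,0,0,0, 0,-0.0202,-0.02194,0.00318,0,0,0, 0,-0.0202,-0.02194,0.00318,0,0,0, 0,-0.0202,-0.02194,0.00318,0,0,0, 0,-0.0202,-0.02194,0.00318,0,0,0, 0,-0.0202,-0.02194,0.00318,0,0,0]'
python3 -c "
from h import *
delta([457.3,-291.4,55],66.9)"
```

```text
time_s: 2.53
eef_pos: [258.0, 269.4, 213.6]
orientation: [0.0, 0.2, 0.98, 0.0]
contact_force: [1.4, 0.5, 0.0]
finger_gap: 1.0
time_s: 3.37
eef_pos: [357.8, -12.0, 182.0]
orientation: [0.0, 0.2, 0.98, 0.0]
contact_force: [0.4, 1.6, 0.4]
finger_gap: 1.004
time_s: 4.2
eef_pos: [457.5, -293.1, 149.9]
orientation: [0.0, 0.2, 0.98, -0.0]
contact_force: [0.0, 0.4, 0.7]
finger_gap: 1.005
now [ 457.5 -293.1  149.9] t 4.2 turn [-0.      0.0002 -0.0004] shift mm old axes [ 0.9   1.42 94.88] turned axes [ 0.88  1.42 94.88]
```

```bash
python3 -m creep '[0,0.0009,0.0014,0.0105,0,0,0, 0,0,0,0.0105,0,0,0, 0,0,0,0.0105,0,0,0, 0,0,0,0.0105,0,0,0, 0,0,0,0.0105,0,0,0, 0,0,0,0.0105,0,0,0, 0,0,0,0.0105,0,0,0, 0,0,0,0.0105,0,0,0, 0,0,0,0.0105,0,0,0, 0,0,0,0,0,0,0]' 40
python3 - <<'E'
from h import *
delta([457.3,-291.4,55],66.9)
o=[]
for n in("top","side"):
    im,d=cams.snapshot(n); x,y=(423,230) if n=="top" else (292,310)
    o.append(cv2.resize(im[y:y+60,x:x+60],(400,400),interpolation=cv2.INTER_CUBIC))
cv2.imwrite("pics/g1.png",np.hstack(o)[:,:,::-1])
E
```

```text
time_s: 5.03
eef_pos: [456.1, -289.1, 53.0]
orientation: [-0.001, 0.2, 0.98, 0.001]
contact_force: [-0.3, 0.3, -0.5]
finger_gap: 0.997
now [ 456.1 -289.1   53. ] t 5.03 turn [ 0.0005 -0.003   0.    ] shift mm old axes [-2.03 -1.63 -2.  ] turned axes [-2.04 -1.63 -1.99]
```

View pics/g1.png

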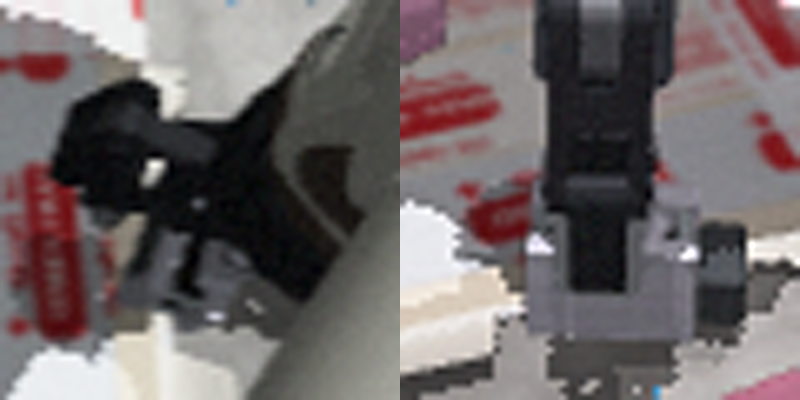

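The side crop shows the near finger centred on the tab at about (600,190), with both jaws still open. I'll correct by 2 mm and close.

```bash
python3 -m creep '[0,-0.002,-0.0016,-0.002,0,0.003,0, 0,0,0,0,0,0,0, 0.4,0,0,0,0,0,0, 0.6,0,0,0,0,0,0, 0.75,0,0,0,0,0,0, 1,0,0,0,0,0,0, 1,0,0,0,0,0,0, 1,0,0,0,0,0,0, 1,0,0,0,0,0,0, 1,0,0,0,0,0,0]' 40
python3 - <<'E'
from h import *
delta([457.3,-291.4,55],66.9)
E
```

```text
time_s: 5.97
eef_pos: [458.6, -291.7, 58.0]
orientation: [-0.001, 0.2, 0.98, 0.001]
contact_force: [0.8, 3.6, 4.6]
finger_gap: 0.137
now [ 458.6 -291.7   58. ] t 5.97 turn [ 0.0011 -0.0023  0.0002] shift mm old axes [ 1.32 -0.26  3.01] turned axes [ 1.33 -0.26  3.01]
```

```bash
python3 -m creep '[1,0,0,-0.004,0,0,0, 1,0,0,-0.008,0,0,0, 1,0,0,-0.012,0,0,0, 1,0,0,-0.012,0,0,-0.049, 1,0,0,-0.012,0,0,-0.049, 1,0,0,-0.012,0,0,-0.049, 1,0,0,-0.012,0,0,-0.049, 1,0,0,-0.012,0,0,-0.049, 1,0,0,-0.006,0,0,-0.049, 1,0,0,0,0,0,-0.049]' 40
python3 - <<'E'
from h import *
delta([543.8,65.6,120],86.55)
E
```

```text
time_s: 6.8
eef_pos: [458.9, -292.8, 150.3]
orientation: [-0.0, 0.029, 1.0, -0.0]
contact_force: [-0.1, -0.6, -1.6]
finger_gap: 0.125
now [ 458.9 -292.8  150.3] t 6.8 turn [-0.001  -0.0005  0.0021] shift mm old axes [-63.91 362.8   29.91] turned axes [-63.13 362.9   30.29]
```

```bash
python3 -m creep '[1,-0.0017,0.010,0,0,0,0.002, 1,-0.0035,0.020,0,0,0,0, 1,-0.0042,0.024,0,0,0,0, 1,-0.0042,0.024,0,0,0,0, 1,-0.0042,0.024,0,0,0,0, 1,-0.0042,0.024,0,0,0,0, 1,-0.0042,0.024,0,0,0,0, 1,-0.0042,0.024,0,0,0,0, 1,-0.0042,0.024,0,0,0,0, 1,-0.0042,0.024,0,0,0,0]'
python3 -m creep '[1,-0.0042,0.024,0,0,0,0, 1,-0.0042,0.024,0,0,0,0, 1,-0.0042,0.024,0.005,0,0,0, 1,-0.0042,0.024,0.005,0,0,0, 1,-0.0035,0.0205,0.005,0,0,0, 1,-0.0026,0.0145,0.005,0,0,0, 1,-0.0015,0.0085,0.005,0,0,0, 1,-0.0005,0.003,0,0,0,0, 1,0,0,0,0,0,0, 1,0,0,0,0,0,0]'
python3 - <<'E'
from h import *
delta([543.8,65.6,120],86.55)
o=[]
for n in("top","side"):
    im,d=cams.snapshot(n); x,y=(250,195) if n=="top" else (255,205)
    o.append(cv2.resize(im[y:y+80,x:x+80],(400,400),interpolation=cv2.INTER_CUBIC))
    p=cloud(n,d,np.ones(d.shape,bool)); q=p[(abs(p[:,0]-543)<45)&(abs(p[:,1]-70)<50)&(p[:,2]>60)&(p[:,2]<105)]
    print(n,len(q),q.min(0) if len(q) else "",q.max(0) if len(q) else "")
    e=q[(q[:,2]>85)]
    if len(e)>5: print(cv2.minAreaRect(e[:,:2].astype(np.float32)))
cv2.imwrite("pics/t1.png",np.hstack(o)[:,:,::-1])
E
```

```text
time_s: 7.63
eef_pos: [510.9, -71.4, 148.1]
orientation: [-0.001, 0.032, 0.999, 0.0]
contact_force: [-0.6, -0.9, -3.0]
finger_gap: 0.136
time_s: 8.47
eef_pos: [544.5, 67.2, 123.1]
orientation: [-0.001, 0.031, 1.0, 0.0]
contact_force: [0.5, 0.9, -2.1]
finger_gap: 0.131
now [544.5  67.2 123.1] t 8.47 turn [ 0.0006 -0.0028 -0.0027] shift mm old axes [ 0.6  -1.67  3.07] turned axes [ 0.61 -1.67  3.07]
top 0  
side 350 [519.71198507  54.64803125  64.88388047] [577.29452953  86.05125008 104.27901468]
((548.9400024414062, 69.82369995117188), (29.94382667541504, 57.34668731689453), 87.2295150756836)
```

View pics/t1.png

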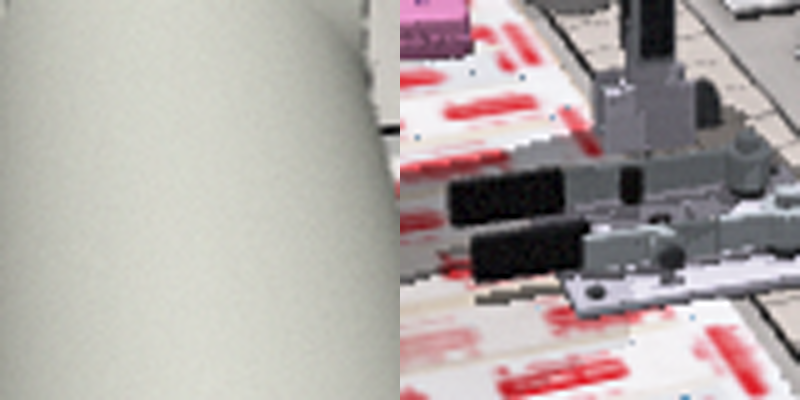

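The side crop shows the frame held upright above the seat, catch toward the hinges. Side depth puts its centre at about (542.4, 70), yaw -2.8°, within the seat tolerance. The arm blocks the top view. Lowering now.

```bash
python3 -m creep '[1,0,-0.0014,0.005,0,0.0028,0, 1,0,0,0.008,0,0,0, 1,0,0,0.008,0,0,0, 1,0,0,0.008,0,0,0, 1,0,0,0.008,0,0,0, 1,0,0,0.007,0,0,0, 1,0,0,0.004,0,0,0, 1,0,0,0,0,0,0, 1,0,0,0,0,0,0, 1,0,0,0,0,0,0]'
python3 - <<'E'
from h import *
delta([544.5,65.8,66],86.55)
for n in("side",):
    im,d=cams.snapshot(n); p=cloud(n,d,np.ones(d.shape,bool)); q=p[(abs(p[:,0]-543)<45)&(abs(p[:,1]-70)<35)&(p[:,2]>44.5)&(p[:,2]<54)]
    for lo in(30,35,40,45): print(lo,((p[:,2]>lo)&(p[:,2]<lo+5)&(abs(p[:,0]-543)<20)&(abs(p[:,1]-70)<14)).sum())
    e=p[(abs(p[:,0]-543)<45)&(abs(p[:,1]-70)<20)&(p[:,2]>20)&(p[:,2]<60)]; print(e.min(0),e.max(0),cv2.minAreaRect(e[:,:2].astype(np.float32)))
    cv2.imwrite("pics/t2.png",cv2.resize(im[205:285,265:365],(750,600),interpolation=cv2.INTER_CUBIC)[:,:,::-1])
E
```

```text
time_s: 9.4
eef_pos: [544.6, 66.4, 75.2]
orientation: [-0.002, 0.031, 1.0, 0.001]
contact_force: [-0.3, -0.1, -3.3]
finger_gap: 0.13
now [544.6  66.4  75.2] t 9.4 turn [ 0.0011 -0.005  -0.002 ] shift mm old axes [-0.03 -0.64  9.16] turned axes [ 0.01 -0.63  9.16]
30 24
35 27
40 31
45 34
[518.76783874  53.84595624  20.34026883] [577.15344066  87.67291882  59.92368288] ((548.565673828125, 70.20454406738281), (32.018001556396484, 58.143497467041016), 86.7828598022461)
```

View pics/t2.png

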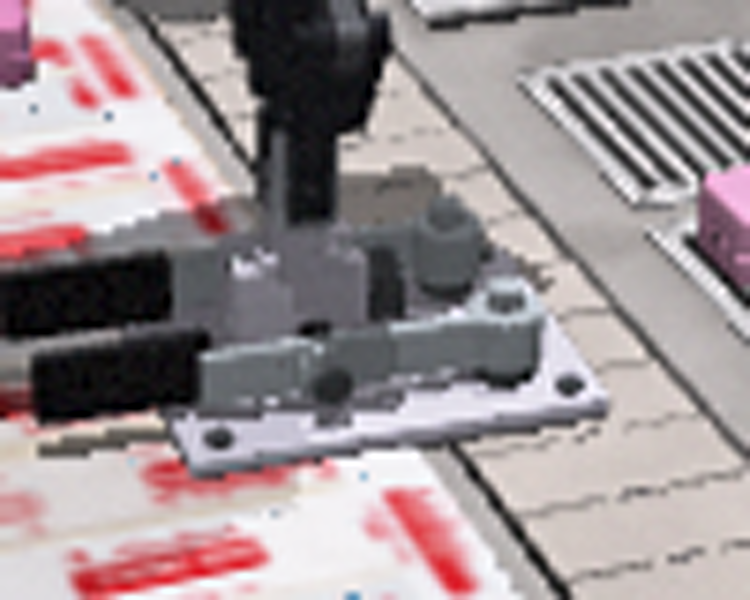

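The frame is between the arms and clear of both pads, its underside still about 9 mm above the seat. Lowering the rest gently.

```bash
python3 -m creep '[1,0,-0.0006,0.001,0,-0.005,0, 1,0,0,0.001,0,0,0, 1,0,0,0.001,0,0,0, 1,0,0,0.001,0,0,0, 1,0,0,0.001,0,0,0, 1,0,0,0.001,0,0,0, 1,0,0,0.001,0,0,0, 1,0,0,0.001,0,0,0, 1,0,0,0,0,0,0, 1,0,0,0,0,0,0]'
python3 -c "
from h import *
delta([544.5,65.8,66],86.55)"
```

```text
time_s: 10.28
eef_pos: [544.5, 66.0, 67.6]
orientation: [0.0, 0.031, 1.0, 0.001]
contact_force: [-3.0, 1.0, 5.8]
finger_gap: 0.132
now [544.5  66.   67.6] t 10.28 turn [ 0.0016  0.0003 -0.002 ] shift mm old axes [-0.04 -0.16  1.64] turned axes [-0.04 -0.16  1.64]
```

```bash
python3 -m creep '[0.8,0,0,0,0,0,0, 0.7,0,0,0,0,0,0, 0.6,0,0,0,0,0,0, 0.5,0,0,0,0,0,0, 0.5,0,0,0,0,0,0, 0.5,0,0,-0.008,0,0,0, 0.5,0,0,-0.016,0,0,0, 0.5,0,0,-0.022,0,0,0, 0.4,0,0,-0.022,0,0,0, 0.4,0,0,-0.012,0,0,0]' 20
python3 - <<'E'
from h import *
# handle mid, 125 from hinge -> squeezer (-50,0); seat(10,0)=(542.8,70.5)
a=np.radians(-3.45); h=np.array([542.8,70.5])-60*np.array([np.cos(a),np.sin(a)]); print("handle mid",h)
delta([h[0],h[1],120],86.55)
E
```

```text
time_s: 11.12
eef_pos: [545.0, 65.7, 149.9]
orientation: [0.001, 0.031, 1.0, 0.001]
contact_force: [-0.2, 0.1, 0.4]
finger_gap: 0.6
handle mid [482.9087384   74.11064877]
now [545.   65.7 149.9] t 11.12 turn [ 0.0015  0.0023 -0.0021] shift mm old axes [62.57  4.45 29.74] turned axes [62.49  4.63 29.88]
```

```bash
python3 -m creep '[0,0.006,0,0,0,0.0023,-0.002, 0,0.010,0.0006,0,0,0,0, 0,0.012,0.0006,0,0,0,0, 0,0.012,0.0006,0.002,0,0,0, 0,0.012,0.0006,0.005,0,0,0, 0,0.008,0.0007,0.008,0,0,0, 0,0.004,0,0.010,0,0,0, 0,0,0,0.010,0,0,0, 0,0,0,0.005,0,0,0, 0,0,0,0,0,0,0]' 20
python3 - <<'E'
from h import *
np.set_printoptions(precision=1,suppress=True)
delta([481,72.6,20],86.55)
o=[]
for n in("top","side"):
    im,d=cams.snapshot(n); x,y=(250,195) if n=="top" else (265,205)
    o.append(cv2.resize(im[y:y+80,x:x+80],(400,400),interpolation=cv2.INTER_CUBIC))
    p=cloud(n,d,np.ones(d.shape,bool)); q=p[(abs(p[:,0]-543)<45)&(abs(p[:,1]-70)<22)&(p[:,2]>34)&(p[:,2]<80)]
    for lo,hi in((38,48),(60,80)):
        e=q[(q[:,2]>lo)&(q[:,2]<hi)]
        if len(e)>5: print(n,lo,len(e),e.mean(0),np.percentile(e[:,2],98),cv2.minAreaRect(e[:,:2].astype(np.float32)))
    k=p[(abs(p[:,0]-480)<28)&(abs(p[:,1]-72)<45)&(p[:,2]>20)&(p[:,2]<48)]
    for s in(1,-1):
        w=k[(k[:,1]-72)*s>0]
        if len(w)>8: print("handle",n,s,len(w),np.polyval(np.polyfit(w[:,0],w[:,1],1),481))
cv2.imwrite("pics/t3.png",np.hstack(o)[:,:,::-1])
E
```

```text
time_s: 11.95
eef_pos: [479.4, 72.5, 104.8]
orientation: [-0.003, 0.03, 1.0, 0.0]
contact_force: [0.1, 0.1, -0.9]
finger_gap: 1.001
now [479.4  72.5 104.8] t 11.95 turn [ 0. -0. -0.] shift mm old axes [-2.1  0.1 84.8] turned axes [-1.6  0.2 84.8]
side 38 96 [540.6  65.8  42.8] 47.39805337937825 ((542.1494750976562, 70.55101013183594), (30.28093147277832, 45.536285400390625), 83.58271026611328)
side 60 72 [541.5  63.5  70.5] 78.61780472908602 ((542.472412109375, 65.81427001953125), (12.934842109680176, 19.513561248779297), 87.65264892578125)
handle side 1 172 100.30068140975604
handle side -1 193 43.06246492570857
```

View pics/t3.png

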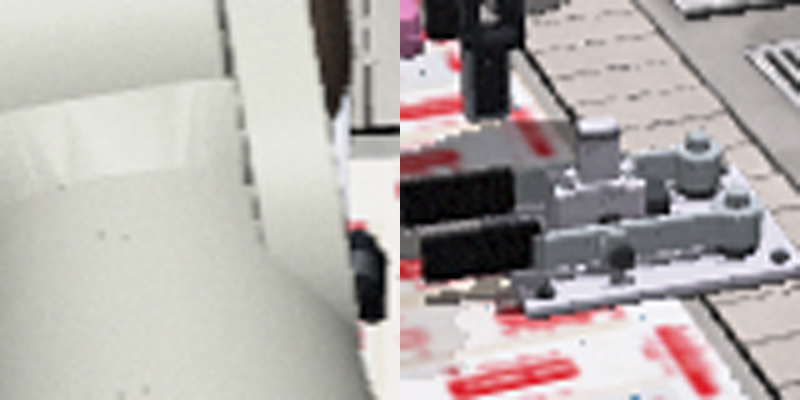

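The frame stands released in the seat: centre (542.1, 70.6), tab top about 77 mm, both pads still off it. The handle midline at the grip is 71.7 (side view) to 72.9 (top view), and the tool is at 72.5. Going down astride the handles.

```bash
python3 -m creep '[0,0,0,0.008,0,0,0, 0,0,0,0.012,0,0,0, 0,0,0,0.012,0,0,0, 0,0,0,0.012,0,0,0, 0,0,0,0.012,0,0,0, 0,0,0,0.012,0,0,0, 0,0,0,0.010,0,0,0, 0,0,0,0.007,0,0,0, 0,0,0,0.003,0,0,0, 0,0,0,0,0,0,0]' 20
python3 -m creep '[0.02,0,0,0,0,0,0, 0.04,0,0,0,0,0,0, 0.06,0,0,0,0,0,0, 0.08,0,0,0,0,0,0, 0.1,0,0,0,0,0,0, 0.12,0,0,0,0,0,0, 0.14,0,0,0,0,0,0, 0.16,0,0,0,0,0,0, 0.18,0,0,0,0,0,0, 0.2,0,0,0,0,0,0]' 20
python3 - <<'E'
from h import *
for i in range(3): s=sensors.read_state(); print(s["finger_gap"],s["contact_force"].round(2),s["ft_torque"].round(2),s["eef_pos"].round(1)); cams.snapshot("side")
E
```

```text
time_s: 12.88
eef_pos: [479.9, 72.7, 18.2]
orientation: [-0.002, 0.03, 1.0, 0.0]
contact_force: [0.2, -0.3, -0.7]
finger_gap: 0.998
time_s: 13.72
eef_pos: [480.3, 72.8, 18.9]
orientation: [-0.001, 0.03, 1.0, 0.001]
contact_force: [0.1, -0.3, 0.9]
finger_gap: 0.799
0.7985053916412728 [ 0.14 -0.3   0.95] [0.   0.04 0.03] [480.3  72.8  18.9]
0.7954867754146387 [0.09 0.84 0.77] [ 0.   -0.02 -0.07] [480.2  72.8  18.9]
0.8022222219330594 [ 1.16 -0.28 -0.13] [-0.06 -0.02  0.06] [480.2  72.8  18.9]
```

```bash
cat > f.py <<'E'
from h import *
g=[];f=[]
for i in range(3):
    s=sensors.read_state(); g.append(s["finger_gap"]); f.append(s["contact_force"])
    if i<2: cams.snapshot("side")
print("gap",np.round(g,4),"mean",round(np.mean(g),4),np.mean(f,0).round(2),"t",round(s["time_s"],2))
E
python3 -m creep '[0.22,0,0,0,0,0,0, 0.24,0,0,0,0,0,0, 0.26,0,0,0,0,0,0, 0.28,0,0,0,0,0,0, 0.3,0,0,0,0,0,0, 0.32,0,0,0,0,0,0, 0.34,0,0,0,0,0,0, 0.36,0,0,0,0,0,0, 0.38,0,0,0,0,0,0, 0.4,0,0,0,0,0,0]' 20; python3 f.py
```

```text
time_s: 14.7
eef_pos: [480.4, 72.9, 19.0]
orientation: [-0.001, 0.03, 1.0, 0.001]
contact_force: [1.1, 1.5, 2.7]
finger_gap: 0.603
gap [0.6026 0.597  0.5981] mean 0.5992 [0.23 1.3  2.76] t 14.8
```

```bash
cat > f.py <<'E'
from h import *
g=[];f=[];W=[];
for i in range(3):
    s=sensors.read_state(); g.append(s["finger_gap"]); f.append(np.r_[s["contact_force"],s["ft_torque"]])
    im,d=cams.snapshot("side"); m=np.zeros(d.shape,bool); m[200:290,250:380]=True
    p=cloud("side",d,m); a=np.radians(-3.45); u=(p[:,:2]-[542.8,70.5])@np.array([[np.cos(a),-np.sin(a)],[np.sin(a),np.cos(a)]])
    t=u[(p[:,2]>55)&(p[:,2]<74)&(abs(u[:,0])<16)&(abs(u[:,1])<22),1]
    e=u[(p[:,2]>39)&(p[:,2]<46)&(abs(abs(u[:,0])-17)<6)&(abs(u[:,1])<19),1]
    W.append([t.mean(),np.percentile(e,3),np.percentile(e,97)])
print("gap",np.round(g,4),"mean",round(np.mean(g),4),np.mean(f,0).round(2),"t",round(s["time_s"],2),"tab y, plate lo/hi",np.mean(W,0).round(2))
E
python3 -m creep '[0.405,0,0,0,0,0,0, 0.41,0,0,0,0,0,0, 0.415,0,0,0,0,0,0, 0.42,0,0,0,0,0,0, 0.425,0,0,0,0,0,0, 0.43,0,0,0,0,0,0, 0.435,0,0,0,0,0,0, 0.44,0,0,0,0,0,0, 0.445,0,0,0,0,0,0, 0.45,0,0,0,0,0,0]' 20; python3 f.py
```

```text
time_s: 15.63
eef_pos: [480.3, 72.8, 18.9]
orientation: [-0.001, 0.03, 1.0, 0.001]
contact_force: [0.2, 0.6, 3.1]
finger_gap: 0.549
gap [0.5494 0.5493 0.5481] mean 0.5489 [ 0.64  0.53  3.03  0.23 -0.14 -0.03] t 15.73 tab y, plate lo/hi [-10.2  -15.79  11.84]
```

```bash
python3 -m creep '[0.455,0,0,0,0,0,0, 0.46,0,0,0,0,0,0, 0.465,0,0,0,0,0,0, 0.47,0,0,0,0,0,0, 0.475,0,0,0,0,0,0, 0.48,0,0,0,0,0,0, 0.48,0,0,0,0,0,0, 0.48,0,0,0,0,0,0, 0.48,0,0,0,0,0,0, 0.48,0,0,0,0,0,0]' 20; python3 f.py
```

```text
time_s: 16.62
eef_pos: [480.2, 72.8, 18.9]
orientation: [-0.001, 0.03, 1.0, 0.001]
contact_force: [0.8, 1.7, 1.6]
finger_gap: 0.525
gap [0.5255 0.5233 0.5188] mean 0.5226 [ 0.3   1.63  2.54  0.2  -0.1   0.01] t 16.72 tab y, plate lo/hi [-10.99 -16.72  11.43]
```

The left pad is already sliding the frame toward -y (tab from about -7 to -11 mm) and there is no resistance yet. Continuing.

```bash
python3 -m creep '[0.485,0,0,0,0,0,0, 0.49,0,0,0,0,0,0, 0.495,0,0,0,0,0,0, 0.5,0,0,0,0,0,0, 0.505,0,0,0,0,0,0, 0.51,0,0,0,0,0,0, 0.51,0,0,0,0,0,0, 0.51,0,0,0,0,0,0, 0.51,0,0,0,0,0,0, 0.51,0,0,0,0,0,0]' 20; python3 f.py
```

```text
time_s: 17.6
eef_pos: [480.3, 72.8, 18.9]
orientation: [-0.001, 0.03, 1.0, 0.001]
contact_force: [0.8, 0.8, 2.9]
finger_gap: 0.49
gap [0.4899 0.4892 0.4919] mean 0.4903 [ 0.05  0.54  2.73  0.17 -0.1   0.  ] t 17.7 tab y, plate lo/hi [-11.6  -16.89  10.56]
```

```bash
python3 -m creep '[0.515,0,0,0,0,0,0, 0.515,0,0,0,0,0,0, 0.52,0,0,0,0,0,0, 0.52,0,0,0,0,0,0, 0.525,0,0,0,0,0,0, 0.525,0,0,0,0,0,0, 0.53,0,0,0,0,0,0, 0.53,0,0,0,0,0,0, 0.53,0,0,0,0,0,0, 0.53,0,0,0,0,0,0]' 20; python3 f.py
```

```text
time_s: 18.58
eef_pos: [480.3, 72.8, 19.0]
orientation: [-0.001, 0.03, 1.0, 0.001]
contact_force: [-0.7, 0.3, 3.9]
finger_gap: 0.468
gap [0.4685 0.4695 0.473 ] mean 0.4703 [-0.56  0.63  4.16  0.2  -0.04 -0.01] t 18.68 tab y, plate lo/hi [-11.9  -17.05  11.39]
```

```bash
python3 -m creep '[0.532,0,0,0,0,0,0, 0.534,0,0,0,0,0,0, 0.536,0,0,0,0,0,0, 0.538,0,0,0,0,0,0, 0.54,0,0,0,0,0,0, 0.542,0,0,0,0,0,0, 0.544,0,0,0,0,0,0, 0.546,0,0,0,0,0,0, 0.548,0,0,0,0,0,0, 0.55,0,0,0,0,0,0]' 20; python3 f.py
```

```text
time_s: 19.57
eef_pos: [480.4, 72.8, 19.2]
orientation: [-0.001, 0.03, 1.0, 0.001]
contact_force: [-0.4, 1.4, 6.7]
finger_gap: 0.452
gap [0.4517 0.4482 0.4493] mean 0.4498 [-0.54  1.28  6.62  0.28  0.04 -0.01] t 19.67 tab y, plate lo/hi [-12.21 -17.81  10.06]
```

```bash
python3 -m creep '[0.552,0,0,0,0,0,0, 0.554,0,0,0,0,0,0, 0.556,0,0,0,0,0,0, 0.558,0,0,0,0,0,0, 0.56,0,0,0,0,0,0, 0.562,0,0,0,0,0,0, 0.564,0,0,0,0,0,0, 0.566,0,0,0,0,0,0, 0.568,0,0,0,0,0,0, 0.57,0,0,0,0,0,0]' 20; python3 f.py
```

```text
time_s: 20.55
eef_pos: [480.5, 72.9, 19.4]
orientation: [-0.001, 0.03, 1.0, 0.001]
contact_force: [-1.4, 1.7, 7.6]
finger_gap: 0.433
gap [0.4333 0.4303 0.4298] mean 0.4311 [-1.    1.55  7.45  0.29  0.12 -0.03] t 20.65 tab y, plate lo/hi [-12.45 -17.8    9.56]
```

The vertical friction force rises with the squeeze (2.7 → 4.2 → 6.6 → 7.5 N), so the pads are loading the frame. Finer steps now.

```bash
python3 -m creep '[0.571,0,0,0,0,0,0, 0.572,0,0,0,0,0,0, 0.573,0,0,0,0,0,0, 0.574,0,0,0,0,0,0, 0.575,0,0,0,0,0,0, 0.576,0,0,0,0,0,0, 0.577,0,0,0,0,0,0, 0.578,0,0,0,0,0,0, 0.579,0,0,0,0,0,0, 0.58,0,0,0,0,0,0]' 20; python3 f.py
```

```text
time_s: 21.53
eef_pos: [480.5, 72.9, 19.5]
orientation: [-0.001, 0.03, 1.0, 0.001]
contact_force: [-1.0, 2.1, 8.6]
finger_gap: 0.42
gap [0.42   0.4227 0.4234] mean 0.422 [-1.25  1.84  7.78  0.33  0.16 -0.07] t 21.63 tab y, plate lo/hi [-12.46 -17.95   9.31]
```

```bash
python3 -m creep '[0.581,0,0,0,0,0,0, 0.582,0,0,0,0,0,0, 0.583,0,0,0,0,0,0, 0.584,0,0,0,0,0,0, 0.585,0,0,0,0,0,0, 0.586,0,0,0,0,0,0, 0.587,0,0,0,0,0,0, 0.588,0,0,0,0,0,0, 0.589,0,0,0,0,0,0, 0.59,0,0,0,0,0,0]' 20; python3 f.py
```

```text
time_s: 22.52
eef_pos: [480.5, 73.0, 19.5]
orientation: [-0.001, 0.03, 1.0, 0.001]
contact_force: [-0.7, 1.8, 9.3]
finger_gap: 0.411
gap [0.4112 0.4094 0.413 ] mean 0.4112 [-0.94  1.96  9.    0.32  0.17 -0.05] t 22.62 tab y, plate lo/hi [-12.69 -17.95   8.55]
```

```bash
python3 -m creep '[0.591,0,0,0,0,0,0, 0.592,0,0,0,0,0,0, 0.593,0,0,0,0,0,0, 0.594,0,0,0,0,0,0, 0.595,0,0,0,0,0,0, 0.596,0,0,0,0,0,0, 0.597,0,0,0,0,0,0, 0.598,0,0,0,0,0,0, 0.599,0,0,0,0,0,0, 0.6,0,0,0,0,0,0]' 20; python3 f.py
```

```text
time_s: 23.5
eef_pos: [480.2, 72.8, 18.8]
orientation: [-0.002, 0.03, 1.0, 0.001]
contact_force: [1.4, -0.5, 1.1]
finger_gap: 0.4
gap [0.3999 0.4018 0.4028] mean 0.4015 [ 0.93 -0.27  1.44  0.02 -0.19  0.01] t 23.6 tab y, plate lo/hi [-10.26 -15.57   8.12]
```

The resistance dropped from 9.0 to 1.4 N and the frame jumped 2.4 mm sideways, so it has snapped. Stopping and opening.

```bash
python3 -m creep '[0.55,0,0,0,0,0,0, 0.48,0,0,0,0,0,0, 0.41,0,0,0,0,0,0, 0.34,0,0,0,0,0,0, 0.27,0,0,0,0,0,0, 0.2,0,0,0,0,0,0, 0.13,0,0,0,0,0,0, 0.06,0,0,0,0,0,0, 0,0,0,0,0,0,0, 0,0,0,0,0,0,0]' 20
python3 -m creep '[0,0,0,0,0,0,0, 0,0,0,-0.005,0,0,0, 0,0,0,-0.012,0,0,0, 0,0,0,-0.018,0,0,0, 0,0,0,-0.02,0,0,0, 0,0,0,-0.02,0,0,0, 0,0,0,-0.02,0,0,0, 0,0,0,-0.018,0,0,0, 0,0,0,-0.012,0,0,0, 0,0,0,-0.005,0,0,0]'
python3 -m creep '[0,0.005,0,-0.005,0,0,0, 0,0.01,0,-0.01,0,0,0, 0,0.015,-0.01,-0.01,0,0,0, 0,0.015,-0.02,-0.01,0,0,0, 0,0.015,-0.025,-0.005,0,0,0, 0,0.015,-0.025,0,0,0,0, 0,0.01,-0.025,0,0,0,0, 0,0.005,-0.02,0,0,0,0, 0,0,-0.01,0,0,0,0, 0,0,0,0,0,0,0]'
python3 - <<'E'
from h import *
import runpy; runpy.run_path("f.py")
o=[]
for n in("top","side"):
    im,d=cams.snapshot(n); x,y=(255,195) if n=="top" else (265,205)
    o.append(cv2.resize(im[y:y+80,x:x+80],(400,400),interpolation=cv2.INTER_CUBIC))
    p=cloud(n,d,np.ones(d.shape,bool)); q=p[(abs(p[:,0]-543)<45)&(abs(p[:,1]-70)<24)&(p[:,2]>34)&(p[:,2]<80)]
    for lo,hi in((38,48),(60,80)):
        e=q[(q[:,2]>lo)&(q[:,2]<hi)]
        if len(e)>5: print(n,lo,len(e),np.percentile(e[:,2],98),cv2.minAreaRect(e[:,:2].astype(np.float32)))
    k=p[(abs(p[:,0]-480)<28)&(abs(p[:,1]-72)<45)&(p[:,2]>20)&(p[:,2]<48)]
    for s in(1,-1):
        w=k[(k[:,1]-72)*s>0]
        if len(w)>8: print("handle",n,s,len(w),np.polyval(np.polyfit(w[:,0],w[:,1],1),481))
cv2.imwrite("pics/e1.png",np.hstack(o)[:,:,::-1])
E
```

```text
time_s: 24.48
eef_pos: [480.3, 72.8, 19.0]
orientation: [-0.001, 0.03, 1.0, 0.001]
contact_force: [0.7, -0.4, -0.7]
finger_gap: 1.003
time_s: 25.32
eef_pos: [481.4, 72.7, 151.7]
orientation: [0.0, 0.03, 1.0, 0.001]
contact_force: [0.8, -0.6, -1.1]
finger_gap: 0.999
time_s: 26.15
eef_pos: [381.5, -58.0, 189.0]
orientation: [-0.002, 0.031, 1.0, 0.0]
contact_force: [-0.7, 0.9, -0.1]
finger_gap: 1.002
gap [1.0016 1.0007 0.9993] mean 1.0005 [0.09 0.31 0.39 0.01 0.03 0.02] t 26.25 tab y, plate lo/hi [-10.3  -16.29   8.25]
top 38 142 47.42007329473387 ((537.1170043945312, 71.34259796142578), (82.29473876953125, 42.666648864746094), 6.613208293914795)
top 60 56 79.63266656473922 ((543.5846557617188, 64.177978515625), (12.960489273071289, 18.52018928527832), 87.09471893310547)
handle top 1 113 101.04024528317538
handle top -1 105 44.42910932067184
side 38 95 47.01657305822691 ((543.53515625, 67.85968017578125), (27.097354888916016, 45.343780517578125), 85.95394897460938)
side 60 65 78.58602603433108 ((543.92138671875, 63.21352005004883), (14.685558319091797, 19.805822372436523), 73.09661102294922)
handle side 1 175 100.36404875341901
handle side -1 189 43.29756684595383
```

View pics/e1.png

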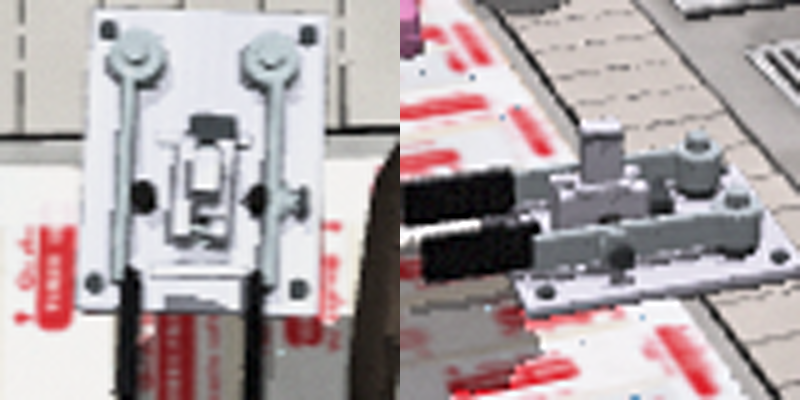

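The final views show the frame upright between the pads and the handles back at their open positions: 101.0/44.4 (top) and 100.4/43.3 (side), within 0.3 mm of the values before the squeeze. The frame measures 27.1 mm wide, against 30.3 when open, which fits the 3 mm travel. The arm is clear, so I'm handing in.

```bash
python3 -c "
from station import job_done
print(job_done())"
```

```text
the job is handed in; nothing more can be done
None
```

I carried the frame by its tab to the squeezer, stood it in the seat with the catch toward the hinges, and squeezed the handles until it snapped. I then let the handles spring open, moved the arm clear and handed in at about 26.4 s on the clock. `job_done()` gave no verdict.

- **Snap:** the fingers gave no direct reading, so I watched the vertical force on the tool. It rose to about 9 N, then fell to 1.4 N with the gripper 40% open (about 34 mm). At that step the frame also jumped 2.4 mm sideways. I stopped there.
- **Frame:** its measured width fell from 30.3 to 27.1 mm, which matches the 3 mm plate travel. It is upright, centred about 1 mm off the seat along the squeezer and about 2.5 mm across.
- **Handles:** they returned to within 0.3 mm of where they were before the squeeze (side view).

**Disagreements:** the two cameras differed by 1–2 mm across the squeezer. The frame touched down about 1.6 mm higher than I had calculated, but the final pictures show it standing in the seat. One side-view fit of the tab gave a skewed angle (73° instead of about 87°), and the other fits did not.

I did not re-measure the bystanders, but the arm's path stayed well clear of them. I could not measure the pad force directly.

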